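# Set the worn steam selector by clicks and switch the ironing station on

## Task

Get the steam ironing station ready for pressing wool: the scale of its steam selector has worn away, so turn the blank wing knob back (anticlockwise) to its end stop and from there forward three clicks, leaving it at the third. With the steam set, press the mains rocker down at its raised end so that the station is switched on, and leave everything else lying where it is.

Things in the scene. Friction and masses are not known exactly. Their poses are not given: they have to be found in the camera images.
- station: Steam ironing station, fixed on the table: white box 240 mm (its x) by 440 mm (its y), origin at the middle of its underside. Its -y end is a bare control ledge; over y -56 to +220 mm stand a heel stop and a parked iron locked to it, within 80 mm either side of the middle line and up to 290 mm above the table.
- ledge (a point): Point on the flat top of the control ledge, 105 mm above the table; axes as the station's (z up, y towards the iron). The ledge reaches 85 mm to -y, 75 mm to +y and 120 mm to either side in x. Selector axis at x -50, y -20 mm; rocker pivot at x +55, y -20 mm.
- selector_wing (a point): Steam selector: blank black wing knob on an upright axis. A 60 mm disc, its top 14 mm above the ledge, carries a straight wing 60 mm long, 12 mm thick, from 14 to 38 mm above the ledge, centred on the axis. This point: on the axis, half-way up the wing, 26 mm above the ledge. It turns with the knob: x along the wing, z up.
- selector (a joint): Turn of the selector (rad): 0 at the end stop (steam off), growing clockwise from above to 3.142 at the other stop. Sprung click positions every 30 degrees (0.524 rad): the stop, then six clicks; let go in between, it springs to the nearest. A click takes about 0.12 N m (4 N at the wing's tip). At 0 the wing lies along the ledge's x. It starts between about the second and the last click.
- power_rocker (a joint): Tip of the mains rocker (rad): 0 off, 0.44 on. Over-centre: it stays at either end and snaps over when pushed past the middle; pressed near its raised end it takes about 3 N.
- rocker_raised_end (a point): Mains rocker: black, 34 mm long (ledge x) by 23 mm wide, pivot across its middle, in a bezel 46 by 34 mm whose rim is 5 mm above the ledge. Point on its top face 13 mm from the pivot, on the end that stands up while off (ledge +x): 16 mm above the ledge when off, 11 mm when on. Press it straight down to switch on.
- pin_tin_mid (a point): Bystander: small round metal pin tin, 38 mm across, 14 mm high, lying on the ledge near the heel stop. Point at its centre.
- weight_a_mid (a point): Bystander: round dark steel pattern weight, 60 mm across, 40 mm high with its knob, on the table off the ledge's end. Point at its centre.
- weight_b_mid (a point): Bystander: the second pattern weight, same size, on the table farther right. Point at its centre.
- spool_mid (a point): Bystander: standing thread spool, 28 mm across, 53 mm high, on the table off the ledge's end. Point at its centre.
- tape_case_mid (a point): Bystander: white tape-measure case, 60 mm square, 24 mm high, on the table on the robot's side of the ledge. Point at its centre.
- clapper_mid (a point): Bystander: wooden tailor's clapper, 260 mm by 62 mm by 50 mm, lying on the table on the robot's side of the station. Point at its centre.
- shears_mid (a point): Bystander: dressmaking shears, about 245 mm long, 90 mm wide and 12 mm high, lying on the table on the right. Point near the pivot, blades towards its x.

How it is judged:
On the way, in this order (a step that is already met when the one before it is completed fails the run):
1. the selector is back at its end stop, the rocker still off (value of joint each of selector, power_rocker below 0.1 rad), for 0.2 s.
2. the selector rests at the third click, the rocker still off (value of joint selector between 1.4408 and 1.7008 rad and velocity of joint selector between -0.1 and 0.1 rad/s and value of joint power_rocker below 0.1 rad), for 0.3 s.
At the end, for the whole second after the job is handed in: The selector rests at the third click from its end stop (within 0.13 rad, 7 degrees, of 1.571 rad) and is still, the mains rocker is on (joint above 0.36 rad), and each bystander is within 30 mm of where it lay (value of joint selector between 1.4408 and 1.7008 rad and velocity of joint selector between -0.1 and 0.1 rad/s and value of joint power_rocker above 0.36 rad and distance of each of pin_tin_mid, weight_a_mid, weight_b_mid, spool_mid, tape_case_mid, clapper_mid, shears_mid from where it was at the start of the episode below 0.03 m); the robot touches nothing.
It fails at once if a bystander is knocked more than 30 mm from its place (distance of any of pin_tin_mid, weight_a_mid, weight_b_mid, spool_mid, tape_case_mid, clapper_mid, shears_mid from where it was at the start of the episode above 0.03 m).
It also fails if it takes over 67 s, if anything falls off the work surface, if the arm or the gripper's body presses on something with over 40 N, if the wrist force passes 120 N, or if a joint passes its speed limit or range.

## Robot

A 6-joint arm with a two-finger parallel gripper is mounted at the origin on the work surface. World frame = base frame: x ahead of the robot, y to its left, z up, the work surface at z = 0. Lengths are in m, angles in rad, forces in N, time in s.
With the tool pointing down it reaches from about 0.3 to 1 m from the base axis. Payload 5.1 kg.
Tool frame: the origin (TCP) lies midway between the tips of the shut fingers; the grasp point (between the pads) lies 19 mm behind it; z points along the fingers, y is the direction in which the jaws open and shut (so a half turn about z gives the same grasp; the last joint's range is limited). The gripper opens to 95 mm and grips with 3 to 60 N. Pads are 20 mm wide; open, the fingers measure 119 mm over their backs; the gripper's body (75 mm by 180 mm) begins 59 mm behind the grasp point.
Start: joints at [1.17, 0.124, 1.65, -0, 1.367, -0.083], TCP at [0.203, 0.617, 0.184] pointing down, gripper open.
Joint ranges: [-2.61, 2.61], [-1.02, 2.33], [0.03, 2.71], [-1.35, 4.49], [0.32, 2.68], [-2.91, 2.91]. Speed limits (rad/s): [2.57, 2.57, 3.14, 3.14, 3.14, 3.14].

## Interface

Orientations are given as [roll, pitch, yaw] about the fixed x, y, z axes, in that order (R = Rz(yaw) Ry(pitch) Rx(roll)).
In Python, from cell import arm gives the robot as it stands.
- The arm moves only by the tool step_arm, never from a script. Its argument "series" is a list of rows, each a list of 7 numbers: the shift along the tool's x, y, z in mm, then the turn, a rotation vector about the tool's x, y, z in rad, then the opening, from 0 (shut) to 1 (fully open). A call has 1 to 10 rows; each row shifts and turns the commanded pose from where the row before left it, along the tool's axes as they then stand; what a row does not reach is not made up. A row lasts 1/10 s, in which the tool goes at most 50 mm and 8.59 degrees, less where a joint would pass 70% of its speed; a pose out of reach is approached as far as the arm can. A call is refused whole if a number of a shift passes 50 or a number of a turn 0.15, either way. A call with a gripper value outside its range is refused whole. The fingers move at their own pace and stop on an object; "squeeze" is the grip in N (left out, the last holds). Time passes only in rows, so rows that do not move let the fingers close. It gives the time, the measured TCP pose, the force and the opening at its end, in the units of the state.
- arm.get_state(): the state, without advancing time (a new reading comes with each control period).
- arm.get_image(name): name is "scene" or "side" or "wrist"; returns (picture, depth): 384x512x3 uint8, red, green, blue; 384x512 float32, m along the optical axis (not along the pixel's ray), 0 where there is no reading.
- arm.camera_params(name): a dict with "vfov" (degrees; the focal length in pixels is half the picture's height over the tangent of half this angle, whatever the lens; pixels are square), "cx", "cy" (the principal point, pixels), "T" (4x4, takes a point from camera to world coordinates). Camera axes: x right, y down, z forward; pixel columns grow to the right and rows downward; lengths in m; the calibration is good to about 2 mm. The wrist camera is an equidistant fisheye: a pixel r from the principal point sees the ray r / f radians off the axis. A picture is of the moment at which its call begins: read the wrist's pose just before it. camera_params takes no time and is no camera call; for the wrist camera it gives the pose at the moment of the call.
- arm.close_job(): hands the job in, once; it reports no verdict.
Trained networks look in the newest picture that a camera, given by its name, has taken for a name from the list of things; names that differ only in an ending like _2 or _b are one class to them, and where a whole thing is asked for, a point or a joint stands for the part that bears it (a point fixed in the world has none). Each returns a list of dicts, best first, with "score" (0 to 1); they miss things now and then, are a little off and sometimes report something else, mostly with a low value. They report only what shows in the picture. A call takes as long as a camera call.
- arm.search_frame(thing, camera): "extent" ([centre column, centre row, width, height] in pixels, round what is visible of it).
- arm.cut_out(thing, camera): "mask" (384x512 bool, what is visible of it) and "extent" ([centre column, centre row, width, height] in pixels, round what is visible of it).
- arm.pinpoint(thing, camera): "point" ([column, row] in pixels: a listed point, or the origin of a listed thing).
The state is a dict: "time": time; "joint_positions": joint angles; "dq": joint speeds; "tau": joint torques, N m; "ee_pos": TCP position; "ee_rot": TCP orientation; "contact_force": force on the tool from outside, world axes, zero at the start; "torque": the same for the moment, N m; "opening": opening from 0.0 (shut) to 1.0 (fully open).
Only numpy, scipy, OpenCV 4.12 (cv2) and the standard library are available. Lean on these libraries where they do the work, as an engineer would, in place of code of your own. Each camera call takes 0.05 s, during which the arm holds its last target.

## Working session

There is one attempt and no reset: what is moved stays moved. The work goes in short steps, Python scripts to look and compute and a tool call to move; the robot and the scene stay as the last step left them, time stands still between calls to the robot, and variables do not carry over. Pictures are saved under pics/ and viewed, and the job is handed in when it is done.

Besides the shell and the picture viewer there is one more tool, called after "Request:" as name(argument=value, ...) on one line, values as JSON. step_arm: Moves the arm, as the interface text tells. Its arguments: {"type":"object","properties":{"series":{"type":"array","items":{"type":"array","items":{"type":"number"}}},"squeeze":{"type":"number"}},"required":["series"]}

```bash
mkdir -p pics
cat > h.py <<'E'
import numpy as np, cv2
from cell import arm
def grab(n,tag):
    T=arm.camera_params(n); im,d=arm.get_image(n)
    cv2.imwrite(f'pics/{tag}.png',im[:,:,::-1]); np.savez(f'pics/{tag}.npz',im=im,d=d,T=T['T'],vf=T['vfov'],cx=T['cx'],cy=T['cy'])
    return T,im,d
def ray(P,u,v,fish):
    f=192/np.tan(np.radians(P['vfov']/2)); x=(u-P['cx']);y=(v-P['cy'])
    if fish:
        r=np.hypot(x,y); th=r/f; s=np.sin(th)/max(r,1e-9); c=np.array([x*s,y*s,np.cos(th)])
    else: c=np.array([x/f,y/f,1.])
    T=np.array(P['T']); return T[:3,3],T[:3,:3]@c,c
def pt(P,u,v,d,fish=False):
    o,r,c=ray(P,u,v,fish); return o+r*d/c[2]
def onz(P,u,v,z,fish=False):
    o,r,c=ray(P,u,v,fish); return o+r*(z-o[2])/r[2]
def proj(P,p,fish=False):
    T=np.array(P['T']); c=T[:3,:3].T@(np.array(p)-T[:3,3]); f=192/np.tan(np.radians(P['vfov']/2))
    if fish:
        a=np.hypot(c[0],c[1]); th=np.arctan2(a,c[2]); return P['cx']+f*th*c[0]/a,P['cy']+f*th*c[1]/a
    return P['cx']+f*c[0]/c[2],P['cy']+f*c[1]/c[2]
E
python3 - <<'E'
from h import *
np.set_printoptions(precision=4,suppress=True)
for n in ['scene','side','wrist']:
    P,im,d=grab(n,n+'0'); print(n,P)
    for t in ['ledge','selector_wing','rocker_raised_end','pin_tin_mid']:
        r=arm.pinpoint(t,n)
        for q in r[:2]:
            u,v=q['point']; dd=d[int(round(v)),int(round(u))]
            print(t,q['score'],np.array([u,v]),dd,pt(P,u,v,dd,n=='wrist'))
print(arm.get_state())
E
```

```text
scene {'vfov': 52.647107564896444, 'cx': 254.68055205220617, 'cy': 197.14055283831195, 'T': array([[ 0.1545,  0.8215, -0.5489,  1.1563],
       [ 0.988 , -0.125 ,  0.091 , -0.1747],
       [ 0.0062, -0.5564, -0.8309,  0.9727],
       [ 0.    ,  0.    ,  0.    ,  1.    ]])}
ledge 0.71 [236.6 187.8] 1.0620176 [ 0.5447 -0.1237  0.1042]
selector_wing 0.89 [229.9 169. ] 1.0510157 [ 0.5064 -0.1358  0.1414]
rocker_raised_end 0.56 [230.5 207.5] 1.0092993 [ 0.6147 -0.1483  0.1187]
pin_tin_mid 0.43 [252.9 202.7] 1.0221093 [ 0.6066 -0.0881  0.1152]
side {'vfov': 49.83134658058456, 'cx': 258.3504408023304, 'cy': 192.50410989275503, 'T': array([[ 0.7101, -0.4243,  0.5619, -0.0412],
       [-0.704 , -0.4103,  0.5797, -0.7282],
       [-0.0154, -0.8072, -0.5901,  0.7346],
       [ 0.    ,  0.    ,  0.    ,  1.    ]])}
ledge 0.9 [259.3 196.5] 1.0535653 [ 0.5482 -0.1233  0.1047]
selector_wing 0.85 [245.5 198.5] 0.9893054 [ 0.4868 -0.1389  0.1398]
selector_wing 0.66 [342.3 330.9] 0.8377106 [ 0.4313 -0.4774  0.0113]
rocker_raised_end 0.6 [285.5 186.8] 1.0593711 [ 0.6097 -0.157   0.1203]
pin_tin_mid 0.47 [268.5 178.4] 1.0951221 [ 0.6091 -0.0969  0.1182]
wrist {'vfov': 65.70646984690485, 'cx': 254.13795705905548, 'cy': 192.81400463441534, 'T': array([[ 0.312 ,  0.9122,  0.2657,  0.1277],
       [ 0.9501, -0.2995, -0.0876,  0.6416],
       [-0.0004,  0.2797, -0.9601,  0.3844],
       [ 0.    ,  0.    ,  0.    ,  1.    ]])}
{'time': 0.75, 'joint_positions': array([ 1.1704,  0.1238,  1.6503, -0.    ,  1.3675, -0.0826]), 'dq': array([0.0019, 0.0005, 0.0008, 0.0005, 0.    , 0.0001]), 'tau': array([  0.0008, -41.75  , -36.0184,   0.0776,   0.0427,   0.    ]), 'ee_pos': array([0.2031, 0.6174, 0.1838]), 'ee_rot': array([3.1415, 0.    , 2.8238]), 'contact_force': array([ 0.1906,  0.2102, -0.0864]), 'torque': array([-0.0586,  0.047 ,  0.0044]), 'opening': 1.000305266697974}
```

Run:
```python
import cv2,numpy as np
a=cv2.imread('pics/scene0.png');b=cv2.imread('pics/side0.png')
cv2.imwrite('pics/sceneC.png',cv2.resize(a[130:260,170:330],None,fx=4.6,fy=4.6,interpolation=2))
cv2.imwrite('pics/sideC.png',cv2.resize(b[130:270,170:340],None,fx=4.2,fy=4.2,interpolation=2))
```

```text
(no output)
```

View pics/scene0.png

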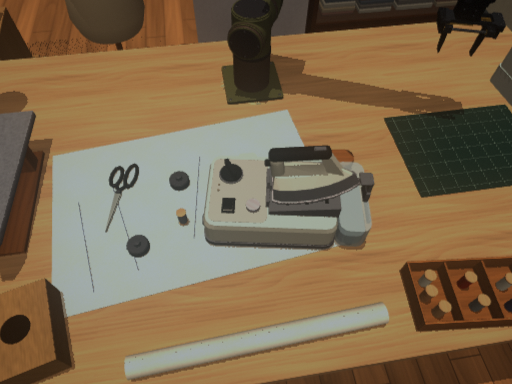

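View pics/side0.png

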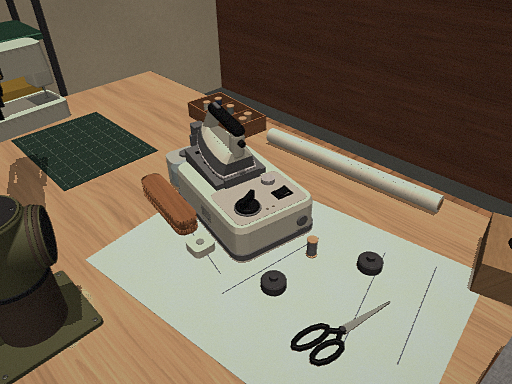

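```bash
ls pics
```

```text
scene0.npz
scene0.png
sceneC.png
side0.npz
side0.png
sideC.png
wrist0.npz
wrist0.png
```

View pics/sceneC.png

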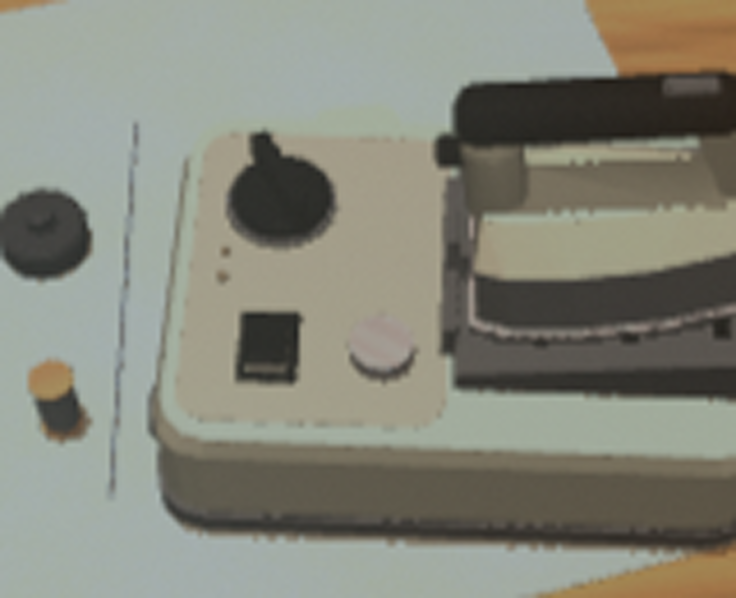

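View pics/sideC.png

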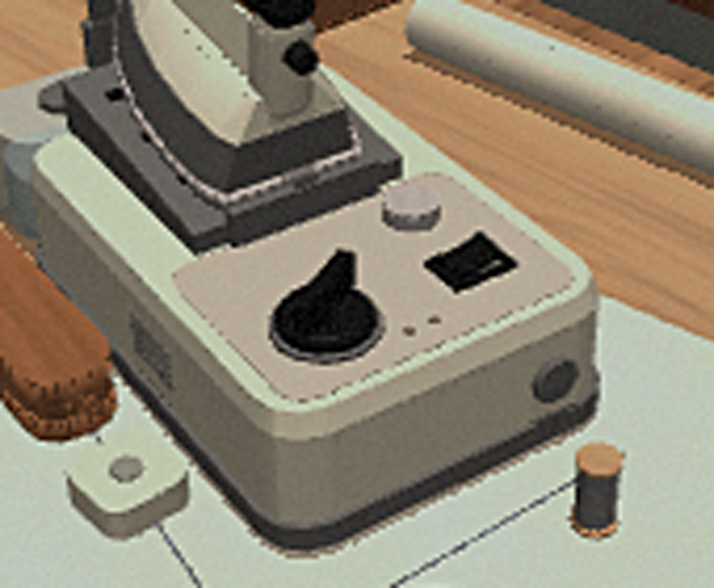

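The views show the station with its ledge end at world −y. The selector is on the robot's side, and the rocker is farther away in +x. The pin tin sits by the heel stop. Next I'll get the station pose and wing angle from depth.

```bash
cat > fit.py <<'E'
from h import *
np.set_printoptions(precision=4,suppress=True)
def cloud(tag,fish=False):
    z=np.load(f'pics/{tag}.npz'); P=dict(vfov=float(z['vf']),cx=float(z['cx']),cy=float(z['cy']),T=z['T']); d=z['d']
    v,u=np.mgrid[:384,:512]; f=192/np.tan(np.radians(P['vfov']/2)); x=u-P['cx'];y=v-P['cy']
    if fish:
        r=np.hypot(x,y)+1e-9; s=np.tan(r/f)/r; c=np.dstack([x*s,y*s,np.ones_like(s)])
    else: c=np.dstack([x/f,y/f,np.ones_like(x)])
    p=(c*d[...,None])@P['T'][:3,:3].T+P['T'][:3,3]; p[d<=0]=9
    return p.reshape(-1,3)
E
python3 - <<'E'
from fit import *
for t in ['scene0','side0']:
    p=cloud(t)
    m=(abs(p[:,2]-.105)<.006)&(p[:,0]>.35)&(p[:,0]<.8)&(p[:,1]>-.3)&(p[:,1]<-.07)
    q=p[m]; print(t,len(q),np.median(q[:,2]),cv2.minAreaRect(q[:,:2].astype(np.float32)*1000))
    # robust edges: front edge (min y) per x bin
    for ax in (0,1):
        e=[];o=1-ax
        lo,hi=np.percentile(q[:,ax],[8,92])
        for b in np.arange(lo,hi,.006):
            s=q[abs(q[:,ax]-b)<.003]
            if len(s)>5:e.append((b,s[:,o].min(),s[:,o].max()))
        e=np.array(e)
        for k in(1,2):
            c=np.polyfit(e[:,0],e[:,k],1);r=e[:,k]-np.polyval(c,e[:,0]);g=abs(r)<2*np.median(abs(r))+1e-3;c=np.polyfit(e[g,0],e[g,k],1);print(ax,k,np.degrees(np.arctan(c[0])),c)
    w=p[(p[:,2]>.127)&(p[:,2]<.15)&(np.hypot(p[:,0]-.50,p[:,1]+.14)<.05)]
    print('wing',len(w),w.mean(0),cv2.minAreaRect(w[:,:2].astype(np.float32)*1000), w[:,2].max())
    w=w[w[:,2]>.139];print(cv2.minAreaRect(w[:,:2].astype(np.float32)*1000))
    D=p[(abs(p[:,2]-.119)<.003)&(np.hypot(p[:,0]-.50,p[:,1]+.14)<.05)]
    print('disc',len(D),cv2.minEnclosingCircle(D[:,:2].astype(np.float32)*1000))
E
```

```text
scene0 2969 0.10424685334539563 ((548.884033203125, -127.16372680664062), (159.25537109375, 237.50537109375), 79.45726776123047)
0 1 -10.450652079510428 [-0.1844 -0.1037]
0 2 0.21472898731780654 [ 0.0037 -0.0732]
1 1 -2.2932698212758176 [-0.04    0.4286]
1 2 10.862291571602858 [0.1919 0.6924]
wing 108 [ 0.5    -0.1346  0.1387] ((497.05999755859375, -134.21238708496094), (61.055091857910156, 13.649202346801758), 17.455053329467773) 0.1456008774397063
((497.36090087890625, -134.4536895751953), (60.75627899169922, 11.97400951385498), 19.92530059814453)
disc 144 ((497.5997009277344, -133.44638061523438), 28.32798957824707)
side0 2605 0.10518913082015724 ((546.7496337890625, -129.4911651611328), (159.68359375, 236.49024963378906), 79.43531036376953)
0 1 -10.930998566077669 [-0.1931 -0.103 ]
0 2 -2.7432565665393263 [-0.0479 -0.0472]
1 1 2.462113751268538 [0.043  0.4352]
1 2 11.204101933975574 [0.1981 0.6906]
wing 140 [ 0.4911 -0.139   0.1381] ((493.6282043457031, -136.79212951660156), (60.88469696044922, 12.294233322143555), 17.283615112304688) 0.14465489424000189
((493.82037353515625, -136.33522033691406), (60.003360748291016, 11.535829544067383), 17.283615112304688)
disc 158 ((493.7478332519531, -135.91387939453125), 29.2991886138916)
```

Run:
```python
from fit import *
a=np.radians(-10.7);R=np.array([[np.cos(a),-np.sin(a)],[np.sin(a),np.cos(a)]])
for t in ['scene0','side0']:
    p=cloud(t); q=p.copy(); q[:,:2]=(p[:,:2]-[.547,-.1245])@R
    for z0 in (.12,.15,.18,.2,.22,.25,.28):
        m=(q[:,2]>z0)&(q[:,2]<z0+.03)&(abs(q[:,0])<.12)&(q[:,1]<.4)&(q[:,1]>0.05)
        s=q[m]
        if len(s):
            i=np.argsort(s[:,1])[:4]; print(t,z0,len(s),s[i].round(3).tolist(), 'zmax',s[:,2].max().round(3), 'x',s[:,0].min().round(3),s[:,0].max().round(3))
```

```text
scene0 0.12 1332 [[0.062, 0.055, 0.12], [0.071, 0.056, 0.12], [0.046, 0.057, 0.121], [0.072, 0.058, 0.122]] zmax 0.15 x -0.074 0.084
scene0 0.15 1127 [[0.016, 0.097, 0.178], [0.016, 0.097, 0.174], [0.019, 0.097, 0.174], [0.026, 0.097, 0.174]] zmax 0.18 x -0.045 0.059
scene0 0.18 1533 [[0.013, 0.09, 0.208], [0.015, 0.09, 0.206], [0.012, 0.091, 0.198], [0.01, 0.091, 0.191]] zmax 0.21 x -0.036 0.048
scene0 0.2 613 [[0.003, 0.072, 0.229], [0.004, 0.072, 0.228], [0.008, 0.072, 0.228], [-0.0, 0.075, 0.23]] zmax 0.23 x -0.018 0.029
scene0 0.22 289 [[0.003, 0.072, 0.229], [0.004, 0.072, 0.228], [0.008, 0.072, 0.228], [-0.0, 0.075, 0.23]] zmax 0.25 x -0.01 0.021
scene0 0.25 823 [[0.0, 0.081, 0.254], [-0.005, 0.081, 0.251], [0.003, 0.081, 0.253], [0.006, 0.081, 0.253]] zmax 0.28 x -0.013 0.022
scene0 0.28 70 [[0.013, 0.188, 0.28], [0.008, 0.188, 0.282], [0.006, 0.188, 0.282], [0.002, 0.188, 0.282]] zmax 0.287 x -0.007 0.013
side0 0.12 1263 [[0.048, 0.053, 0.121], [0.056, 0.06, 0.12], [0.028, 0.076, 0.123], [0.019, 0.076, 0.132]] zmax 0.15 x -0.078 0.081
side0 0.15 768 [[0.037, 0.092, 0.159], [0.031, 0.092, 0.173], [-0.003, 0.092, 0.179], [0.034, 0.092, 0.168]] zmax 0.18 x -0.054 0.05
side0 0.18 849 [[0.003, 0.086, 0.194], [-0.005, 0.086, 0.203], [0.007, 0.087, 0.202], [-0.011, 0.087, 0.196]] zmax 0.21 x -0.042 0.036
side0 0.2 459 [[0.004, 0.07, 0.228], [0.001, 0.071, 0.223], [0.007, 0.071, 0.226], [0.007, 0.071, 0.221]] zmax 0.23 x -0.023 0.023
side0 0.22 266 [[0.004, 0.07, 0.231], [0.004, 0.07, 0.228], [0.001, 0.071, 0.223], [0.007, 0.071, 0.226]] zmax 0.25 x -0.017 0.015
side0 0.25 508 [[0.001, 0.078, 0.256], [0.002, 0.079, 0.258], [-0.001, 0.079, 0.256], [-0.001, 0.079, 0.251]] zmax 0.28 x -0.017 0.017
side0 0.28 43 [[0.001, 0.184, 0.283], [-0.001, 0.185, 0.283], [0.005, 0.185, 0.282], [-0.001, 0.185, 0.28]] zmax 0.287 x -0.008 0.008
```

Request:
step_arm(series=[[0,0,-44,0,0,0,1],[0,0,-44,0,0,0,1],[0,0,-44,0,0,0,1],[0,0,-44,0,0,0,1],[-25,-31,0,0,0,0,1],[-25,-31,0,0,0,0,1],[-25,-31,0,0,0,0,1],[-25,-31,0,0,0,0,1],[-25,-31,0,0,0,0,1],[-25,-31,0,0,0,0,1]])

```text
time: 1.75
ee_pos: [0.2877, 0.3924, 0.3599]
ee_rot: [3.141, 0.0, 2.824]
contact_force: [0.1, 0.5, -1.7]
opening: 0.999
```

Request:
step_arm(series=[[-25,-31,0,0,0,0,1],[-25,-31,0,0,0,0,1],[-25,-31,0,0,0,0,1],[-25,-31,0,0,0,0,1],[-25,-31,0,0,0,0,1],[-25,-31,0,0,0,0,1],[-25,-31,0,0,0,0,1],[-25,-31,0,0,0,0,1],[-25,-31,0,0,0,0,1],[-25,-31,0,0,0,0,1]])

```text
time: 2.75
ee_pos: [0.4284, 0.0196, 0.3601]
ee_rot: [3.141, 0.001, 2.824]
contact_force: [0.6, 0.7, -0.3]
opening: 1.001
```

Request:
step_arm(series=[[-22,-25,0,0,0,0,1],[-22,-25,0,0,0,0,1],[-22,-25,0,0,0,0,1],[-23,-26,0,0,0,0,1],[-23,-26,0,0,0,0,1],[0,0,0,0,0,0.147,1],[0,0,0,0,0,0.147,1],[0,0,0,0,0,0.147,1],[0,0,0,0,0,0.147,1],[0,0,0,0,0,0.147,1]])

```text
time: 3.75
ee_pos: [0.4948, -0.1344, 0.3598]
ee_rot: [3.142, 0.0, 2.083]
contact_force: [-0.9, -0.1, -0.6]
opening: 1.004
```

Request:
step_arm(series=[[0,0,0,0,0,0.147,0.5],[0,0,0,0,0,0.147,0.5],[0,0,0,0,0,0.147,0.5],[0,0,0,0,0,0.147,0.5],[0,0,0,0,0,0.147,0.5],[0,0,0,0,0,0.147,0.5],[0,0,0,0,0,0.147,0.5],[0,0,0,0,0,0.147,0.5],[0,0,0,0,0,0.147,0.5],[0,0,0,0,0,0.147,0.5]])

```text
time: 4.75
ee_pos: [0.4948, -0.1343, 0.3599]
ee_rot: [3.141, -0.0, 0.613]
contact_force: [0.2, 1.1, -0.3]
opening: 0.5
```

Request:
step_arm(series=[[0,0,0,0,0,0.147,0.5],[0,0,0,0,0,0.147,0.5],[0,0,0,0,0,0,0.5]])

```text
time: 5.05
ee_pos: [0.4948, -0.1343, 0.3599]
ee_rot: [3.141, -0.0, 0.325]
contact_force: [-0.2, -0.3, 0.3]
opening: 0.499
```

Run:
```python
from fit import *
P,im,d=grab('wrist','wrist1'); s=arm.get_state(); print(s['ee_pos'],s['ee_rot'],s['joint_positions'])
for t in ['ledge','selector_wing','rocker_raised_end']:
    for q in arm.pinpoint(t,'wrist')[:2]:
        u,v=q['point']; print(t,q['score'],[u,v],pt(P,u,v,d[int(v),int(u)],True))
p=cloud('wrist1',True)
c=np.array([.495,-.135])
w=p[(p[:,2]>.136)&(p[:,2]<.15)&(np.hypot(*(p[:,:2]-c).T)<.05)]
print('wing',len(w),np.median(w[:,2]),cv2.minAreaRect(w[:,:2].astype(np.float32)*1000))
D=p[(abs(p[:,2]-.119)<.004)&(np.hypot(*(p[:,:2]-c).T)<.05)]
print('disc',len(D),cv2.minEnclosingCircle(D[:,:2].astype(np.float32)*1000))
```

```text
[ 0.4948 -0.1343  0.3598] [ 3.1416 -0.0001  0.3278] [-0.3698 -0.2329  1.7029  0.      1.6715  0.8732]
ledge 0.68 [255.2, 126.0] [ 0.5441 -0.1199  0.1051]
selector_wing 0.86 [250.1, 165.9] [ 0.4895 -0.1305  0.141 ]
rocker_raised_end 0.57 [292.6, 94.7] [ 0.6072 -0.1563  0.1201]
rocker_raised_end 0.2 [249.9, 77.3] [ 0.6112 -0.089   0.1187]
wing 358 0.1423430714286699 ((494.843994140625, -134.564208984375), (58.48808670043945, 11.686250686645508), 18.704309463500977)
disc 806 ((494.9654846191406, -134.25404357910156), 29.574657440185547)
```

View pics/wrist1.png

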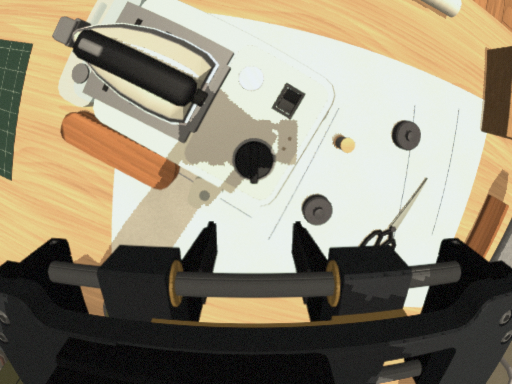

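The wrist view puts the wing at pixel (250,166). The TCP is right over its axis, and the wing lies at 18.7°, which is the 150° click. I'll go down and grip.

Request:
step_arm(series=[[0,0,45,0,0,0,0.5],[0,0,45,0,0,0,0.5],[0,0,45,0,0,0,0.5],[0,0,45,0,0,0,0.5],[0,0,20,0,0,0,0.5],[0,0,15,0,0,0,0.5],[0,0,10,0,0,0,0.5],[0,0,8,0,0,0,0.5],[0,0,0,0,0,0,0.5]])

```text
time: 6.15
ee_pos: [0.4949, -0.1344, 0.1267]
ee_rot: [-3.142, 0.0, 0.325]
contact_force: [0.7, -0.3, -0.1]
opening: 0.499
```

Request:
step_arm(series=[[0,0,0,0,0,0,0.1],[0,0,0,0,0,0,0.1],[0,0,0,0,0,0,0.1],[0,0,0,0,0,0,0],[0,0,0,0,0,0,0],[0,0,0,0,0,0,0]], squeeze=25)

```text
time: 6.75
ee_pos: [0.4949, -0.1344, 0.1269]
ee_rot: [3.141, -0.0, 0.325]
contact_force: [0.3, -0.5, 0.2]
opening: 0.055
```

Request:
step_arm(series=[[0,0,0,0,0,0,0],[0,0,0,0,0,0,0]])

```text
time: 6.95
ee_pos: [0.4948, -0.1344, 0.1267]
ee_rot: [-3.142, 0.0, 0.325]
contact_force: [1.0, -0.6, 0.4]
opening: 0.005
```

Run:
```python
from fit import *
P,im,d=grab('wrist','w2'); P,im2,d=grab('side','s2')
a=cv2.resize(im[60:340,100:420],None,fx=1.2,fy=1.2); b=cv2.resize(im2[140:260,180:320],None,fx=2.4,fy=2.8)
cv2.imwrite('pics/m2.png',np.hstack([a[:336],b[:336]])[:,:,::-1])
```

```text
(no output)
```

View pics/m2.png

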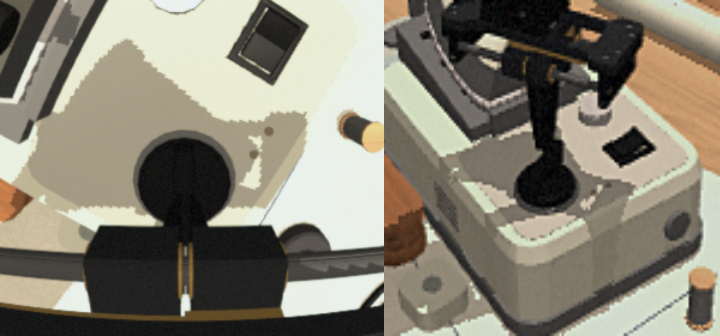

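Run:
```python
from fit import *
for n,t,f in (('wrist','w2',True),('side','s2',False)):
    z=np.load(f'pics/{t}.npz'); P=dict(vfov=float(z['vf']),cx=float(z['cx']),cy=float(z['cy']),T=z['T'])
    im=z['im'].copy(); big=cv2.resize(im,None,fx=6,fy=6,interpolation=2)
    e=np.array([np.cos(.325),np.sin(.325),0])*.03; c=np.array([.4949,-.1344,.143])
    for p,col in ((c,(255,0,0)),(c+e,(0,255,0)),(c-e,(0,0,255)),(c-[0,0,.016],(255,255,0))):
        u,v=proj(P,p,f); print(n,u,v); cv2.circle(big,(int(6*u+3),int(6*v+3)),5,col,2)
    u,v=proj(P,c,f);u=int(u*6);v=int(v*6)
    b=big[max(0,v-300):v+300,max(0,u-400):u+400]
    cv2.imwrite(f'pics/{t}z.png',np.clip(b[:,:,::-1]*1.8,0,255).astype(np.uint8))
```

```text
wrist 253.46786190824258 228.32521956510942
wrist 253.44836975188272 185.2284394594342
wrist 253.49335275743948 266.6793859718068
wrist 253.52596966650407 219.61680240437747
side 246.62421489168332 195.18083094956197
side 252.34114790943238 188.61809858806
side 240.65430258991714 202.0339699554753
side 246.83577500931347 200.47269884868143
```

View pics/w2z.png

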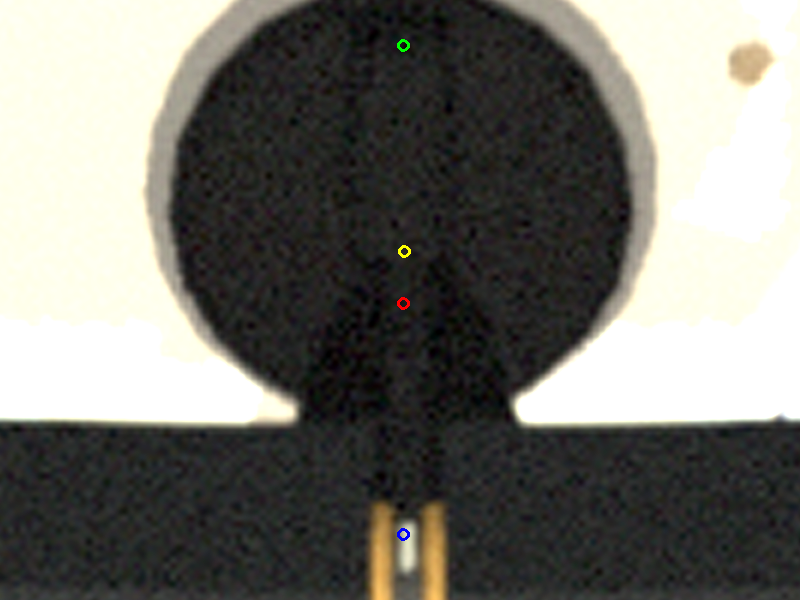

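View pics/s2z.png

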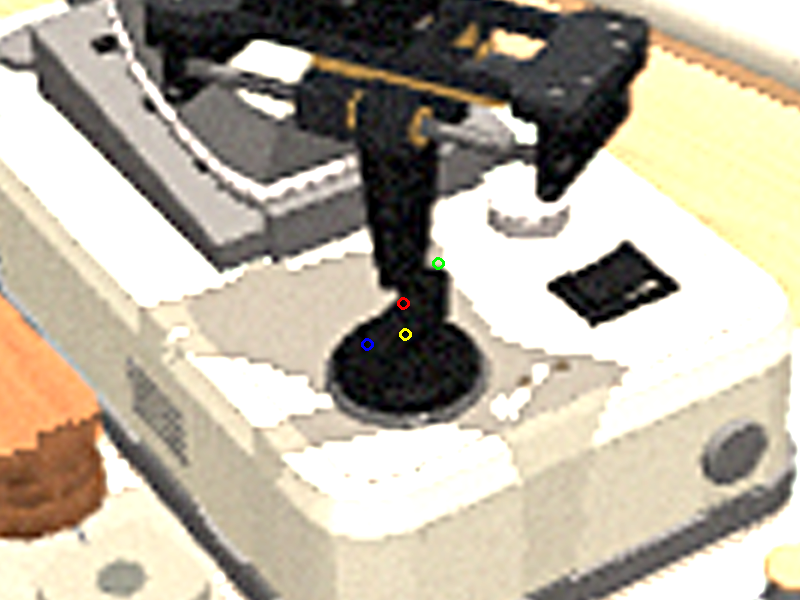

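Run:
```python
from fit import *
a=.325;Rt=np.array([[np.cos(a),-np.sin(a)],[np.sin(a),np.cos(a)]])
for t,f in (('w2',True),('s2',False)):
    p=cloud(t,f); q=p.copy(); q[:,:2]=(p[:,:2]-[.4949,-.1344])@Rt; q*=1000  # wing frame
    m=(np.hypot(q[:,0],q[:,1])<45)&(q[:,2]>122)&(q[:,2]<190)
    s=q[m]; print(t,len(s))
    for z in range(122,190,6):
        k=s[(s[:,2]>=z)&(s[:,2]<z+6)]
        if len(k): print(z,len(k),'x',np.percentile(k[:,0],[0,10,50,90,100]).round(1),'y',np.percentile(k[:,1],[0,10,50,90,100]).round(1))
```

```text
w2 1394
122 33 x [27.9 29.  30.  30.2 30.3] y [-5.2 -4.4  0.4  5.1  5.9]
128 33 x [28.2 29.1 30.  30.2 30.4] y [-5.1 -3.8  0.3  4.4  5.8]
134 66 x [ 2.5 14.5 29.6 30.3 30.6] y [-5.8 -5.7 -0.7  5.7  6.3]
140 655 x [-0.1  7.2 17.6 27.6 30.4] y [-5.8 -4.3  0.3  4.9  6.2]
152 8 x [ 9.3  9.4 10.4 11.2 11.3] y [-4.7 -4.2 -1.9  1.4  3.9]
158 61 x [ 9.2  9.7 11.3 11.6 11.8] y [-5.3 -4.5 -1.   3.2  3.9]
164 75 x [ 9.4  9.8 11.2 11.6 11.8] y [-7.3 -5.1 -0.4  3.5  6. ]
170 116 x [ 9.4  9.8 11.2 11.6 12. ] y [-8.2 -6.6 -0.7  5.2  6.9]
176 127 x [ 9.2  9.7 11.2 11.6 11.8] y [-8.6 -6.9 -0.9  5.7  7.7]
182 159 x [ 8.9  9.8 11.1 11.5 11.9] y [-8.9 -6.9 -0.4  6.   8.2]
188 61 x [ 9.3  9.8 11.1 11.5 12.1] y [-9.2 -7.7 -0.4  6.9  8.4]
s2 262
122 30 x [-31.1 -30.  -11.1  20.1  28.8] y [-10.1  -6.6  -5.8  -2.6   3. ]
128 31 x [-31.2 -30.1 -11.6  22.5  27.4] y [-7.5 -6.8 -5.5 -0.8  2.5]
134 30 x [-30.7 -29.8  -9.2  17.4  26.4] y [-7.3 -6.9 -5.7 -0.6  2.2]
140 73 x [-30.4 -26.5  -2.5  21.1  27.6] y [-6.6 -5.9 -1.6  2.5  4.7]
152 1 x [8. 8. 8. 8. 8.] y [-5.5 -5.5 -5.5 -5.5 -5.5]
158 16 x [-12.5 -12.2  -8.5   4.6   8. ] y [-6.9 -6.5 -5.6  2.1  3.5]
164 12 x [-13.  -12.3 -11.2  -6.1  -2.8] y [-8.8 -7.8 -3.9  2.2  6.3]
170 20 x [-13.6 -13.3 -10.4   7.3  10.2] y [-9.5 -9.  -6.8  0.6  4.8]
176 20 x [-14.3 -13.5 -10.6   1.2   5.3] y [-10.2  -9.7  -5.8   2.4   3.7]
182 19 x [-13.9 -12.4 -10.3  -2.9   5.1] y [-10.5 -10.3  -3.5   4.3   7.8]
188 10 x [-15.3 -13.5 -11.4   4.3  10.1] y [-11.3 -10.9  -8.1   6.2   7.6]
```

Run:
```python
from fit import *
for t,f,e in (('wrist1',True,[.4948,-.1344,.3598]),('w2',True,[.4949,-.1344,.1267]),('s2',False,[.4949,-.1344,.1267])):
    a=.325;Rt=np.array([[np.cos(a),-np.sin(a)],[np.sin(a),np.cos(a)]])
    p=cloud(t,f); q=p.copy(); q[:,:2]=(p[:,:2]-e[:2])@Rt; q[:,2]-=e[2]; q*=1000
    m=(abs(q[:,0])<45)&(abs(q[:,1])<100)&(q[:,2]>(-40 if t=='wrist1' else 17.5))&(q[:,2]<110)
    s=q[m]; print(t,len(s))
    for z in range(-40,110,6):
        k=s[(s[:,2]>=z)&(s[:,2]<z+6)]
        if len(k)>3: print(z,len(k),'x',np.percentile(k[:,0],[0,50,100]).round(1),'y',np.percentile(k[:,1],[0,10,50,90,100]).round(1))
```

```text
wrist1 3274
26 26 x [-0.9  7.5 11.4] y [-28.2 -25.7  -0.3  25.3  27.4]
32 146 x [-10.1   7.9  12.2] y [-28.6 -26.4 -24.   25.3  27.9]
38 175 x [-10.3   8.7  11.7] y [-30.2 -26.7 -24.1  26.4  29.9]
44 211 x [-10.9   9.7  11.9] y [-31.4 -28.5 -24.1  26.6  30.2]
50 216 x [-10.8   9.5  11.8] y [-31.8 -28.7 -24.1  27.4  31. ]
56 249 x [-9.3 10.3 12.1] y [-32.6 -29.4  22.9  28.7  31.7]
62 286 x [-5.8 10.8 12.2] y [-33.6 -30.1 -24.   29.2  32.6]
68 304 x [-2.  11.  12.2] y [-34.1 -30.9  23.1  29.4  32.9]
74 327 x [ 1.3 11.2 12.3] y [-34.8 -31.4  23.2  30.9  33.8]
80 382 x [-11.2  11.1  12.2] y [-34.7 -31.4 -24.3  29.9  33.8]
86 293 x [-12.5  11.1  12.4] y [-32.8 -30.4  23.6  29.1  31.6]
92 136 x [-13.   -4.8   2.2] y [-26.3 -25.9 -25.4  24.9  25.2]
98 182 x [-11.1  -1.7   7.2] y [-26.1 -25.9  24.5  24.9  25.2]
104 341 x [-5.1  5.5 33.7] y [-82.5 -74.8 -25.4  74.   81.9]
w2 1155
26 15 x [ 9.3 11.  11.5] y [-5.3 -4.7 -1.6  3.1  3.9]
32 62 x [ 9.2 11.2 11.8] y [-5.2 -4.  -0.4  3.1  3.9]
38 79 x [ 9.4 11.3 11.8] y [-7.9 -5.6 -1.   3.7  6. ]
44 111 x [ 9.6 11.1 12. ] y [-8.2 -6.5 -0.9  5.2  6.9]
[... 541 characters left out ...]
 [-6.9 -6.4 -5.5  0.8  2.6]
38 11 x [-13.   -9.8  -2.8] y [-8.8 -7.9 -5.8  2.3  6.3]
44 20 x [-14.3 -10.6  10.2] y [-9.5 -9.  -6.1  0.9  4.8]
50 21 x [-13.8 -10.5   5.3] y [-10.2  -9.7  -4.9   3.6   4.2]
56 22 x [-15.3 -10.5   5.1] y [-11.3 -10.5  -6.3   4.3   7.8]
62 25 x [-13.8 -10.6  10.1] y [-11.3 -10.9  -7.4   4.5   7.6]
68 22 x [-13.2 -10.7   8.2] y [-12.6 -12.   -6.4   5.8   9.4]
74 28 x [-14.  -11.   10.5] y [-12.8 -12.2  -7.    4.8   8.7]
80 30 x [-13.5 -10.4   8.2] y [-13.1 -13.   -6.8   5.6   9.7]
86 27 x [-13.3 -10.8   6. ] y [-13.8 -13.4  -5.1   7.9  11.3]
92 15 x [-13.6 -11.4  -4.8] y [-15.7 -15.   -4.9   7.5  11.5]
104 22 x [-31.5   3.1  30.9] y [-83.2 -82.7 -25.3  73.8  74.3]
```

The cloud from both cameras shows the fingertips about 27 mm above the reported TCP. The gripper body is also about 26 mm high relative to it. So the fingers shut above the wing, and the reported tool length is off. I'll correct for this with the measured offset: open, go 26 mm lower while watching the force, and grip again.

Request:
step_arm(series=[[0,0,0,0,0,0,0.5],[0,0,0,0,0,0,0.5],[0,0,0,0,0,0,0.5],[0,0,0,0,0,0,0.5],[0,0,0,0,0,0,0.5],[0,0,7,0,0,0,0.5],[0,0,7,0,0,0,0.5],[0,0,6,0,0,0,0.5],[0,0,5,0,0,0,0.5]])

```text
time: 7.95
ee_pos: [0.4943, -0.1342, 0.1006]
ee_rot: [-3.141, 0.001, 0.325]
contact_force: [-0.1, 0.2, -0.9]
opening: 0.5
```

Request:
step_arm(series=[[0,0,0,0,0,0,0.1],[0,0,0,0,0,0,0.1],[0,0,0,0,0,0,0.1],[0,0,0,0,0,0,0],[0,0,0,0,0,0,0],[0,0,0,0,0,0,0],[0,0,0,0,0,0,0]], squeeze=25)

```text
time: 8.65
ee_pos: [0.4948, -0.1336, 0.1021]
ee_rot: [-3.14, -0.0, 0.325]
contact_force: [-1.3, 4.7, 3.4]
opening: 0.123
```

Now it's on the wing: the opening of 0.123 is about 11.7 mm. Turning anticlockwise.

Request:
step_arm(series=[[0,0,0,0,0,-0.1,0],[0,0,0,0,0,-0.1,0],[0,0,0,0,0,-0.1,0],[0,0,0,0,0,-0.1,0],[0,0,0,0,0,-0.1,0]])

```text
time: 9.15
ee_pos: [0.4948, -0.1337, 0.1021]
ee_rot: [-3.141, -0.001, 0.829]
contact_force: [-1.7, 3.7, 2.7]
opening: 0.124
```

Request:
step_arm(series=[[0,0,0,0,0,-0.12,0],[0,0,0,0,0,-0.12,0],[0,0,0,0,0,-0.12,0],[0,0,0,0,0,-0.12,0],[0,0,0,0,0,-0.12,0],[0,0,0,0,0,-0.12,0]])

```text
time: 9.75
ee_pos: [0.495, -0.1337, 0.1021]
ee_rot: [3.141, -0.001, 1.549]
contact_force: [-0.4, 4.0, 3.1]
opening: 0.123
```

Request:
step_arm(series=[[0,0,0,0,0,-0.12,0],[0,0,0,0,0,-0.12,0],[0,0,0,0,0,-0.12,0],[0,0,0,0,0,-0.12,0],[0,0,0,0,0,-0.12,0],[0,0,0,0,0,-0.12,0]])

```text
time: 10.35
ee_pos: [0.4951, -0.1336, 0.1021]
ee_rot: [3.14, -0.001, 2.27]
contact_force: [-0.3, 4.8, 2.8]
opening: 0.124
```

Request:
step_arm(series=[[0,0,0,0,0,-0.12,0],[0,0,0,0,0,-0.12,0],[0,0,0,0,0,-0.12,0],[0,0,0,0,0,-0.12,0],[0,0,0,0,0,-0.1,0],[0,0,0,0,0,-0.06,0],[0,0,0,0,0,0,0]])

```text
time: 11.05
ee_pos: [0.4952, -0.1335, 0.1021]
ee_rot: [3.14, 0.0, 2.905]
contact_force: [-0.5, 5.2, 2.8]
opening: 0.124
```

Run:
```python
from fit import *
s=arm.get_state();print(s['ee_rot'],s['torque'],s['contact_force'])
for n in('scene','side'): grab(n,n+'3')
a=[cv2.resize(np.load(f'pics/{n}3.npz')['im'][130:260,180:320],None,fx=2.8,fy=2.8)[:,:,::-1] for n in('scene','side')]
cv2.imwrite('pics/m3.png',np.hstack(a))
```

```text
[3.1399 0.0004 2.9051] [0.9633 0.0786 0.0796] [-0.4893  5.2175  2.7621]
```

View pics/m3.png

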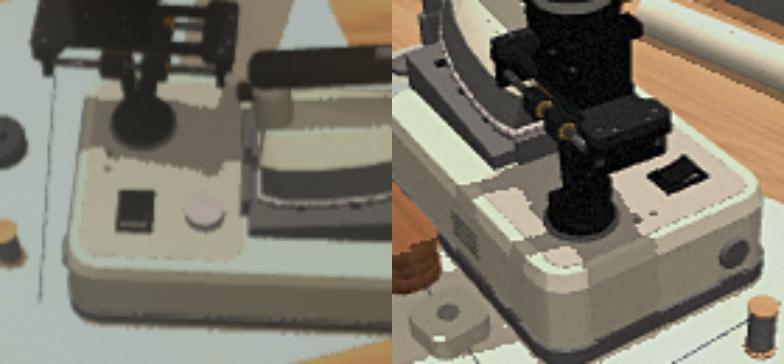

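Now I'll nudge in small turns to feel the stop.

Request:
step_arm(series=[[0,0,0,0,0,-0.03,0],[0,0,0,0,0,0,0]])

```text
time: 11.35
ee_pos: [0.4952, -0.1335, 0.1021]
ee_rot: [3.14, 0.0, 2.934]
contact_force: [-0.1, 5.6, 2.6]
opening: 0.122
```

```bash
python3 -c "
from h import *
s=arm.get_state();print(s['ee_rot'],s['torque'],s['contact_force'])"
```

```text
[3.13990481e+00 4.10591765e-04 2.93445144e+00] [1.07236186 0.09036967 0.12308177] [-0.1199868   5.60783753  2.5850062 ]
```

Request:
step_arm(series=[[0,0,0,0,0,-0.04,0],[0,0,0,0,0,0,0],[0,0,0,0,0,0,0]])

```text
time: 11.65
ee_pos: [0.4951, -0.1335, 0.1021]
ee_rot: [3.14, 0.0, 2.972]
contact_force: [-0.4, 5.5, 3.0]
opening: 0.124
```

```bash
python3 -c "
from h import *
s=arm.get_state();print(s['ee_rot'],s['torque'],s['contact_force'])"
```

```text
[3.13951982e+00 4.38943584e-04 2.97202524e+00] [ 1.00508515  0.09826123 -0.44375863] [-0.35202442  5.53888734  3.01709666]
```

The moment jumped to −0.44 N m at yaw ≈2.95, so that's the end stop. Now forward 90° clockwise.

Request:
step_arm(series=[[0,0,0,0,0,0.06,0],[0,0,0,0,0,0.12,0],[0,0,0,0,0,0.12,0],[0,0,0,0,0,0.12,0],[0,0,0,0,0,0.12,0],[0,0,0,0,0,0.12,0],[0,0,0,0,0,0.12,0],[0,0,0,0,0,0.12,0]])

```text
time: 12.45
ee_pos: [0.4951, -0.1337, 0.1021]
ee_rot: [3.141, -0.001, 2.069]
contact_force: [-0.4, 4.7, 3.1]
opening: 0.125
```

Request:
step_arm(series=[[0,0,0,0,0,0.12,0],[0,0,0,0,0,0.12,0],[0,0,0,0,0,0.12,0],[0,0,0,0,0,0.12,0],[0,0,0,0,0,0.12,0],[0,0,0,0,0,0.08,0],[0,0,0,0,0,0,0]])

```text
time: 13.15
ee_pos: [0.4949, -0.1337, 0.1021]
ee_rot: [-3.142, -0.001, 1.393]
contact_force: [-2.2, 4.5, 4.1]
opening: 0.121
```

```bash
python3 -c "
from h import *
s=arm.get_state();print(s['ee_rot'],s['torque'],s['contact_force'])"
```

```text
[-3.14152832e+00 -1.31173168e-03  1.39309970e+00] [ 0.85124251  0.29208316 -0.16217132] [-2.18961338  4.53932601  4.05625743]
```

Request:
step_arm(series=[[0,0,0,0,0,0,0.25],[0,0,0,0,0,0,0.45],[0,0,0,0,0,0,0.45],[0,0,0,0,0,0,0.45],[0,0,0,0,0,0,0.45],[0,0,-15,0,0,0,0.45],[0,0,-45,0,0,0,0.45],[0,0,-45,0,0,0,0.45],[0,0,-45,0,0,0,0.45],[0,0,-45,0,0,0,0.45]])

```text
time: 14.15
ee_pos: [0.4946, -0.1343, 0.3001]
ee_rot: [3.14, 0.0, 1.395]
contact_force: [1.0, -0.2, -0.2]
opening: 0.451
```

Run:
```python
from fit import *
for n in ('scene','side','wrist'):
    P,im,d=grab(n,n+'4')
    p=cloud(n+'4',n=='wrist'); c=np.array([.495,-.135])
    w=p[(p[:,2]>.137)&(p[:,2]<.15)&(np.hypot(*(p[:,:2]-c).T)<.05)]
    if len(w)>5: print(n,len(w),cv2.minAreaRect(w[:,:2].astype(np.float32)*1000))
    for q in arm.pinpoint('rocker_raised_end',n)[:1]:
        u,v=q['point']; print(q['score'],[u,v],pt(P,u,v,d[int(v),int(u)],n=='wrist'))
s=arm.get_state();print(s['ee_pos'],s['ee_rot'],s['contact_force'])
```

```text
scene 87 ((498.22454833984375, -133.18568420410156), (57.18070983886719, 15.368894577026367), 83.22964477539062)
0.49 [231.1, 205.1] [ 0.6059 -0.1458  0.116 ]
side 92 ((494.2559814453125, -135.82696533203125), (58.84723663330078, 13.09986400604248), 80.37863159179688)
0.51 [284.0, 186.6] [ 0.6079 -0.1535  0.12  ]
wrist 439 ((495.36578369140625, -133.6382293701172), (58.42189025878906, 11.197722434997559), 79.72533416748047)
0.96 [341.7, 174.1] [ 0.6114 -0.1619  0.1195]
[ 0.4942 -0.1342  0.2957] [-3.1398 -0.0003  1.3948] [ 0.6994 -0.4417 -0.8111]
```

View pics/wrist4.png

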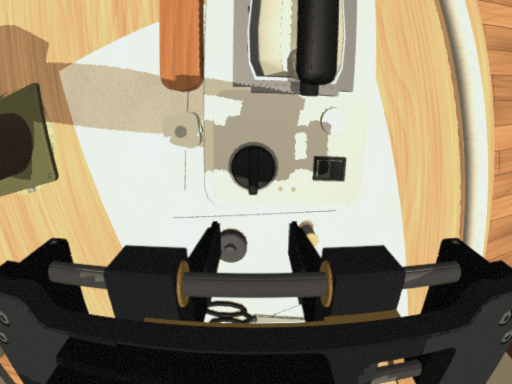

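The wing now lies at 79.5°, which is 90° from the stop direction, so it's at the third click. Next I'll refine the rocker's position from the same wrist picture, where it is at about (331,168).

Run:
```python
from fit import *
a=np.radians(-10.6);R=np.array([[np.cos(a),-np.sin(a)],[np.sin(a),np.cos(a)]])
for t in('wrist4','wrist1'):
    p=cloud(t,True); q=p.copy(); q[:,:2]=(p[:,:2]-[.4953,-.1343])@R; q*=1000  # selector-centred ledge axes
    m=(q[:,0]>75)&(q[:,0]<140)&(abs(q[:,1])<30)&(q[:,2]>108)&(q[:,2]<130); s=q[m]
    print(t,len(s),s[:,0].min(),s[:,0].max(),s[:,1].min(),s[:,1].max())
    for x in range(90,150,5):
        k=s[(abs(s[:,0]-x)<2.5)]
        if len(k): print(x,len(k),np.percentile(k[:,2],[10,50,90]).round(1),k[:,1].min().round(1),k[:,1].max().round(1))
```

```text
wrist4 737 81.13282324453908 127.44759001739467 -18.364377107184705 16.920937048069113
90 92 [109.  113.2 114.5] -17.0 16.5
95 86 [109.6 113.9 115.3] -17.1 16.6
100 83 [109.4 114.  115.3] -16.9 16.5
105 89 [109.3 115.  116.4] -18.3 16.7
110 91 [109.3 116.9 118.3] -18.4 15.7
115 90 [109.3 118.6 120.1] -18.1 16.9
120 37 [109.1 117.9 120.3] -18.3 14.6
125 70 [108.5 109.4 110.7] -18.0 14.7
wrist1 640 80.88806193985064 127.62068073697283 -27.272701352835163 16.469142408449002
90 72 [109.4 113.5 114.8] -17.1 16.5
95 74 [109.3 113.4 114.9] -16.9 15.6
100 70 [109.4 113.9 115.1] -17.4 15.8
105 72 [109.3 114.9 116.6] -17.8 15.4
110 75 [109.4 116.9 118.3] -18.1 15.9
115 78 [109.3 118.6 120.2] -17.7 16.1
120 53 [109.1 115.4 120.2] -17.4 16.2
125 63 [108.6 109.6 110.6] -17.8 16.0
130 1 [108. 108. 108.] -20.4 -20.4
```

Request:
step_arm(series=[[0,40,0,0,0,0,0],[-1,40,0,0,0,0,0],[-1,39,0,0,0,0,0],[0,0,40,0,0,0,0],[0,0,40,0,0,0,0],[0,0,40,0,0,0,0],[0,0,30,0,0,0,0],[0,0,20,0,0,0,0],[0,0,8,0,0,0,0],[0,0,0,0,0,0,0]], squeeze=25)

```text
time: 15.45
ee_pos: [0.6098, -0.1565, 0.1158]
ee_rot: [-3.136, -0.001, 1.395]
contact_force: [-0.5, -0.3, 0.6]
opening: 0.004
```

Run:
```python
from fit import *
for n in('scene','side'): grab(n,n+'5')
s=arm.get_state();print(s['ee_pos'],s['ee_rot'],s['contact_force'],s['opening'])
a=[cv2.resize(np.load(f'pics/{n}5.npz')['im'][130:260,180:320],None,fx=2.8,fy=2.8)[:,:,::-1] for n in('scene','side')]
cv2.imwrite('pics/m5.png',np.clip(np.hstack(a)*1.5,0,255))
p=cloud('side5'); q=p[(np.hypot(p[:,0]-.611,p[:,1]+.157)<.016)&(p[:,2]>.124)&(p[:,2]<.17)]
print(len(q), np.sort(q[:,2])[:6], q[:,:2].mean(0))
```

```text
[ 0.6119 -0.1573  0.1194] [3.141  0.0001 1.3948] [ 1.3366 -0.1201 -0.4073] 0.006968168319018452
59 [0.148  0.1486 0.1488 0.1501 0.1502 0.1503] [ 0.6068 -0.1621][ WARN:0@2.802] global loadsave.cpp:1063 imwrite_ Unsupported depth image for selected encoder is fallbacked to CV_8U.
```

View pics/m5.png

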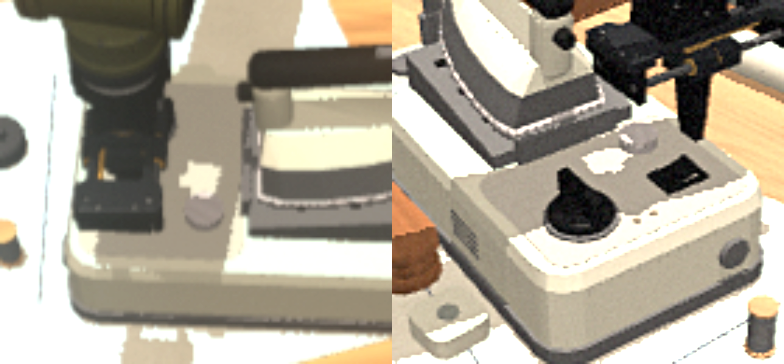

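The fingertips are above the rocker, with a true tip height of about 0.148. The wing still stands at the third click. Pressing down gently.

Request:
step_arm(series=[[0,0,10,0,0,0,0],[0,0,8,0,0,0,0],[0,0,4,0,0,0,0],[0,0,3,0,0,0,0],[0,0,0,0,0,0,0]])

```text
time: 16.05
ee_pos: [0.6113, -0.157, 0.0931]
ee_rot: [-3.141, -0.0, 1.395]
contact_force: [-0.7, -0.5, -0.0]
opening: 0.005
```

Request:
step_arm(series=[[0,0,2,0,0,0,0],[0,0,2,0,0,0,0],[0,0,0,0,0,0,0]])

```text
time: 16.35
ee_pos: [0.6119, -0.1573, 0.0901]
ee_rot: [3.141, 0.0, 1.395]
contact_force: [-0.1, 0.5, 0.3]
opening: 0.004
```

Request:
step_arm(series=[[0,0,2,0,0,0,0],[0,0,0,0,0,0,0]])

```text
time: 16.55
ee_pos: [0.6127, -0.1574, 0.0887]
ee_rot: [3.139, 0.0, 1.395]
contact_force: [2.0, 0.0, 2.9]
opening: 0.002
```

Request:
step_arm(series=[[0,0,2,0,0,0,0],[0,0,0,0,0,0,0]])

```text
time: 16.75
ee_pos: [0.6111, -0.157, 0.0852]
ee_rot: [-3.14, -0.0, 1.395]
contact_force: [-0.3, -0.1, 0.6]
opening: 0.008
```

Request:
step_arm(series=[[0,0,1,0,0,0,0],[0,0,0,0,0,0,0]])

```text
time: 16.95
ee_pos: [0.6109, -0.1569, 0.0839]
ee_rot: [-3.14, -0.0, 1.395]
contact_force: [-0.3, 0.0, -0.0]
opening: 0.006
```

The force rose to 2.9 N and then vanished, so it probably snapped over. One more small press, then I'll lift and look.

Request:
step_arm(series=[[0,0,2,0,0,0,0],[0,0,0,0,0,0,0]])

```text
time: 17.15
ee_pos: [0.6113, -0.1571, 0.0836]
ee_rot: [-3.141, -0.0, 1.395]
contact_force: [-2.8, 0.3, 6.1]
opening: 0.006
```

Request:
step_arm(series=[[0,0,-20,0,0,0,0],[0,0,-45,0,0,0,0],[0,0,-45,0,0,0,0],[0,0,-45,0,0,0,0],[0,0,-45,0,0,0,0],[0,-30,-10,0,0,0,0],[0,-30,0,0,0,0,0],[0,-30,0,0,0,0,0],[0,0,0,0,0,0,0],[0,0,0,0,0,0,0]])

```text
time: 18.15
ee_pos: [0.5229, -0.1414, 0.2927]
ee_rot: [3.141, -0.0, 1.395]
contact_force: [-0.3, -0.7, 0.7]
opening: 0.004
```

Run:
```python
from fit import *
for n in('scene','side','wrist'): grab(n,n+'6')
s=arm.get_state();print(s['time'],s['ee_pos'],s['contact_force'])
a=np.radians(-10.6);R=np.array([[np.cos(a),-np.sin(a)],[np.sin(a),np.cos(a)]])
for t,f in(('wrist6',True),('side6',False),('side0',False)):
    p=cloud(t,f); q=p.copy(); q[:,:2]=(p[:,:2]-[.4953,-.1343])@R; q*=1000
    s=q[(q[:,0]>75)&(q[:,0]<140)&(abs(q[:,1])<8)&(q[:,2]>108)&(q[:,2]<130)]
    print(t,[(x,np.median(s[abs(s[:,0]-x)<2.5,2]).round(1)) for x in range(90,125,5)])
    w=q[(q[:,2]>137)&(q[:,2]<150)&(np.hypot(q[:,0],q[:,1])<50)]
    if len(w)>5:print('wing (ledge frame)',len(w),cv2.minAreaRect(w[:,:2].astype(np.float32)))
# bystander shift
im0=np.load('pics/side0.npz')['im'].astype(int);im1=np.load('pics/side6.npz')['im'].astype(int)
cv2.imwrite('pics/m6.png',np.load('pics/side6.npz')['im'][:,:,::-1])
for t in ['pin_tin_mid','weight_a_mid','spool_mid','tape_case_mid','clapper_mid','shears_mid']:
    print(t,[(np.round(k['point']),k['score']) for k in arm.pinpoint(t,'side')[:2]])
```

```text
18.3 [ 0.5236 -0.1415  0.2924] [-0.3569 -0.1921 -0.5879]
wrist6 [(90, np.float64(119.3)), (95, np.float64(118.6)), (100, np.float64(117.0)), (105, np.float64(115.1)), (110, np.float64(114.7)), (115, np.float64(113.7)), (120, np.float64(113.2))]
wing (ledge frame) 471 ((-0.08079957962036133, 0.9705963134765625), (12.17403793334961, 57.97311782836914), 0.8631578087806702)
side6 [(90, np.float64(117.8)), (95, np.float64(118.5)), (100, np.float64(116.7)), (105, np.float64(115.6)), (110, np.float64(113.4)), (115, np.float64(114.0)), (120, np.float64(113.7))]
wing (ledge frame) 93 ((-0.5715789794921875, -1.6901168823242188), (58.37565612792969, 14.03235912322998), 88.80055236816406)
side0 [(90, np.float64(112.1)), (95, np.float64(114.7)), (100, np.float64(115.0)), (105, np.float64(114.8)), (110, np.float64(117.6)), (115, np.float64(118.4)), (120, np.float64(118.6))]
wing (ledge frame) 86 ((-1.0800533294677734, -2.2726573944091797), (60.00338363647461, 11.5358304977417), 27.88360023498535)
pin_tin_mid [(array([269., 178.]), 0.48), (array([233., 207.]), 0.26)]
weight_a_mid []
spool_mid [(array([314., 246.]), 0.57)]
tape_case_mid []
clapper_mid [(array([168., 201.]), 0.72)]
shears_mid [(array([267., 178.]), 0.68), (array([340., 330.]), 0.55)]
```

View pics/m6.png

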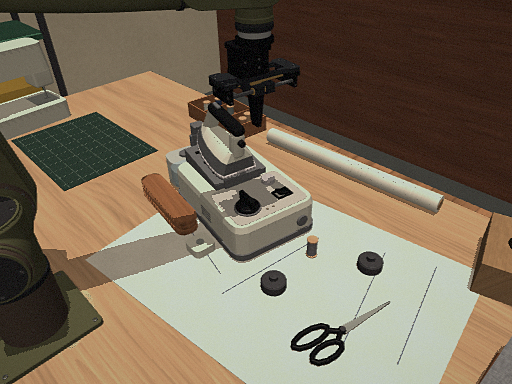

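View pics/wrist6.png

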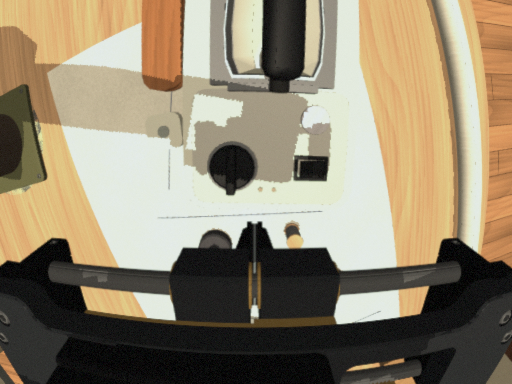

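The rocker's slope has reversed: its selector-side end is now raised and the far end is down, so it is on. The wing is within about 1° of the third click, the bystanders are where they were in the first side view, and the arm is clear.

```bash
python3 -c "
from cell import arm
print(arm.close_job())"
```

```text
the job is handed in; nothing more can be done
None
```

The steam selector is at the third click and the mains rocker is on. I handed the job in at about 18 s; it returns no verdict.

- **Selector:** I gripped the wing and turned it back to the end stop. The stop showed as a moment jump to about 0.44 N m. I then turned it 90° clockwise and let go. After release the wrist and side cameras read it within about 1° of the third click; the scene camera, before the rocker press, read about 4° off, still inside the 7° allowed.
- **Rocker:** I pressed the raised end with the shut fingers. The force reached about 3 N and then dropped as it snapped over. Depth readings before and after show its slope reversed. A last small press to confirm read about 6 N.
- **What went wrong:** My first grip closed on air. Depth from both cameras showed the fingertips about 27 mm higher than the reported TCP, so I went lower by that amount and the second grip held.
- **Bystanders:** In the last side picture everything looks to be where it started. The network missed the tape case and a pattern weight there and gave a false shears hit on the station, so I checked those by eye.

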